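# Set and lock the straightedge on a shutter-hinge jig

## Task

On the hinge jig, slide the aluminium straightedge across the bed until it sits flush along the front edge of the pine shutter stile, still about centred so that it will lie under all three hold-down noses. Then lock it by turning the three captive lever bolts clockwise fully to their end stops, one after another: red first, then yellow, then blue. Leave the punch, pin, mallet, jar and hinge leaves where they lie.

Things in the scene. Friction and masses are not known exactly. Their poses are not given: they have to be found in the camera images.
- jig: Fixed hinge jig: grey bed (x -130 to +110 mm, y +-200 mm, top 18 mm above the plank) with a brown pine shutter stile on it, 80 wide, 400 long, 12 thick: straight front edge at x = -20 mm, top 30 mm above the plank. Origin at plank level. x points from the empty front part of the bed towards the stile, y along the stile, z up.
- stile_edge (a point): Middle of the foot of the stile's front edge, on the bed's top surface (18 mm above the plank). Axes as the jig: the edge face looks to -x and runs along y.
- straightedge: Loose aluminium straightedge, a plain bar 36 (x) x 320 (y) x 14 mm (z), with black graduation marks on top, about 0.3 kg, lying on the front part of the bed some way short of the stile and slightly askew. Origin: centre of its underside; y runs along its length.
- end_left (a point): Centre line of the straightedge, underside, at its +y end (18 mm from each long face).
- end_right (a point): Centre line of the straightedge, underside, at its -y end (18 mm from each long face).
- bolt_red (a joint): Turn of the captive bolt with the red lever, rad: 0 = slack, grows clockwise seen from above, end stop at 1.75; starts at 0 to 0.45. Stiff (0.1 N m), stays where left. Its steel nose, 44 mm long, 16 wide, 35 to 43 mm above the plank, points away from the lever; at the stop it points to the jig's -x over the straightedge (top at 32 mm) and the lever to +x.
- axis_red (a point): On the upright axis of the red captive bolt, at mid-height of its lever (64 mm above the plank). The three bolts stand on the stile in a row along the jig's y, 120 mm apart, 22 mm behind its front edge, in any order of colours. Hub 30 mm across, bolt head ends 77 mm above the plank. Use only the position: the axes turn with the bolt.
- tip_red (a point): End of the red lever, 60 mm from the bolt's axis, at mid-height. The lever is a straight bar 12 mm wide and 16 mm high (from 56 to 72 mm above the plank), pointing from axis_red to this point: roughly along the jig's +y when slack, along its +x at the end stop.
- bolt_yellow (a joint): Turn of the captive bolt with the yellow lever, rad: 0 = slack, grows clockwise seen from above, end stop at 1.75; starts at 0 to 0.45. Stiff (0.1 N m), stays where left. Its steel nose, 44 mm long, 16 wide, 35 to 43 mm above the plank, points away from the lever; at the stop it points to the jig's -x over the straightedge (top at 32 mm) and the lever to +x.
- axis_yellow (a point): On the upright axis of the yellow captive bolt, at mid-height of its lever (64 mm above the plank). The three bolts stand on the stile in a row along the jig's y, 120 mm apart, 22 mm behind its front edge, in any order of colours. Hub 30 mm across, bolt head ends 77 mm above the plank. Use only the position: the axes turn with the bolt.
- tip_yellow (a point): End of the yellow lever, 60 mm from the bolt's axis, at mid-height. The lever is a straight bar 12 mm wide and 16 mm high (from 56 to 72 mm above the plank), pointing from axis_yellow to this point: roughly along the jig's +y when slack, along its +x at the end stop.
- bolt_blue (a joint): Turn of the captive bolt with the blue lever, rad: 0 = slack, grows clockwise seen from above, end stop at 1.75; starts at 0 to 0.45. Stiff (0.1 N m), stays where left. Its steel nose, 44 mm long, 16 wide, 35 to 43 mm above the plank, points away from the lever; at the stop it points to the jig's -x over the straightedge (top at 32 mm) and the lever to +x.
- axis_blue (a point): On the upright axis of the blue captive bolt, at mid-height of its lever (64 mm above the plank). The three bolts stand on the stile in a row along the jig's y, 120 mm apart, 22 mm behind its front edge, in any order of colours. Hub 30 mm across, bolt head ends 77 mm above the plank. Use only the position: the axes turn with the bolt.
- tip_blue (a point): End of the blue lever, 60 mm from the bolt's axis, at mid-height. The lever is a straight bar 12 mm wide and 16 mm high (from 56 to 72 mm above the plank), pointing from axis_blue to this point: roughly along the jig's +y when slack, along its +x at the end stop.
- punch: Bystander: green plastic pin punch, 140 x 18 x 16 mm, lying on the rear strip of the bed behind the stile. Origin at its underside near the middle; its x along its length.
- hinge_pin: Bystander: zinc-plated hinge pin, 80 mm long, 7 mm thick, lying beyond the jig. Origin at its underside.
- mallet: Bystander: black silicone mallet, head 64 mm thick and 100 mm long, wooden handle 250 mm. Origin under the head.
- jar: Bystander: glass jar with screw-on steel lid, 76 mm across, 110 mm high. Origin at the centre of its underside.
- turntable: Bystander, fixed: foot of the aluminium parts turntable, disc 250 mm across, top 28 mm above the plank. Origin on its axis at plank level.
- leaf1: Bystander: steel hinge leaf, 40 x 75 x 4 mm with a 12 mm knuckle, lying on the turntable. Origin at its underside centre.
- leaf2: Bystander: steel hinge leaf, 40 x 75 x 4 mm with a 12 mm knuckle, lying on the turntable. Origin at its underside centre.
- leaf3: Bystander: steel hinge leaf, 40 x 75 x 4 mm with a 12 mm knuckle, lying on the turntable. Origin at its underside centre.

How it is judged:
By the outcome, as a careful person would: the job done as asked, in the order asked, and still so for the second after the job is handed in, with the robot touching nothing.
It also fails if it takes over 72 s, if anything falls off the work surface, if the arm or the gripper's body presses on something with over 40 N, if the wrist force passes 120 N, or if a joint passes its speed limit or range.

## Robot

A 6-joint arm with a two-finger parallel gripper is mounted at the origin on the work surface. World frame = base frame: x ahead of the robot, y to its left, z up, the work surface at z = 0. Lengths are in mm, angles in rad, forces in N, time in s.
With the tool pointing down it reaches from about 275 to 750 mm from the base axis. Payload 10.2 kg.
Tool frame: the origin (TCP) lies between the finger pads; the fingertips stand 8 mm ahead of it and the grasp point (between the pads) lies 11 mm behind it; z points along the fingers, y is the line along which they close (so a half turn about z gives the same grasp; the last joint's range is limited). The gripper opens to 85 mm and grips with 20 to 120 N. Pads are 22 mm wide; open, the fingers measure 114 mm over their backs; the gripper's body (76 mm by 85 mm) begins 54 mm behind the grasp point. The pads swing forward as they close: fully open they stand 13 mm farther back than shut.
Start: joints at [-1.415, 0.313, 1.498, -0, 1.331, -0.223], TCP at [194.136, -487.793, 239.294] pointing down, gripper open.
Joint ranges: [-2.94, 2.94], [-0.97, 2.17], [0.19, 2.56], [-1.23, 4.37], [0.02, 3.11], [-2.88, 2.88]. Speed limits (rad/s): [2.39, 2.39, 3.01, 3.14, 3.14, 3.14].

## Interface

Orientations are given as a unit quaternion [w, x, y, z].
In Python, from rig import * gives the robot as it stands.
- The arm moves only by the shell command python3 -m handwheel 'ROWS' [FORCE]. ROWS is JSON, a list that holds one entry, the list of rows, each a list of 7 numbers: the shift along the world's x, y, z in mm, then the turn, a rotation vector about the world's x, y, z in degrees, then the opening, from -1 (shut) to 1 (fully open). A call has 1 to 8 rows; each row shifts and turns the commanded pose from where the row before left it; what a row does not reach is not made up. A row lasts 1/8 s, in which the tool goes at most 62.5 mm and 10.7 degrees, less where a joint would pass 70% of its speed; a pose out of reach is approached as far as the arm can. A call is refused whole if a number of a shift passes 62.5 or a number of a turn 10.7, either way. A call with a gripper value outside its range is refused whole. The fingers move at their own pace and stop on an object; FORCE is the grip in N (left out, the last holds). Time passes only in rows, so rows that do not move let the fingers close. It gives the time, the measured TCP pose, the force, the opening and the grip force at its end, in the units of the state.
- sense(): the state, without advancing time (a new reading comes with each control period).
- capture(name): name is "side" or "top"; returns a dict with "image" (420x560x3 uint8, red, green, blue), "fx", "fy", "cx", "cy" (pixels), "rvec" (rotation vector, rad) and "tvec" (3), from world to camera coordinates, as OpenCV has them. Camera axes: x right, y down, z forward; pixel columns grow to the right and rows downward; lengths in mm; the calibration is good to about 2 mm. A picture is of the moment at which its call begins. There is no depth.
- finish_job(): hands the job in; it is judged then, once.
The state is a dict: "time_s": time; "joints": joint angles; "dq": joint speeds; "tau": joint torques, N m; "eef_pos": TCP position; "ee_rot": TCP orientation; "force": force on the tool from outside, world axes, zero at the start; "wrist_torque": the same for the moment, N m; "grip_width": opening from 0.0 (shut) to 1.0 (fully open); "grip_force": force on a finger pad.
Only numpy, scipy, OpenCV 4.12 (cv2) and the standard library are available. Lean on these libraries where they do the work, as an engineer would, in place of code of your own. Each camera call takes 0.05 s, during which the arm holds its last target. There are 200 camera calls.

## Working session

There is one attempt and no reset: what is moved stays moved. The work goes in short steps, Python scripts to look and compute and a shell command to move; the robot and the scene stay as the last step left them, time stands still between calls to the robot, and variables do not carry over. Pictures are saved under pics/ and viewed, at most 10 in all, crops included, and the job is handed in when it is done.

```bash
mkdir -p pics && cat > h.py <<'E'
from rig import *
import numpy as np, cv2
def snap(n,f):
    c=capture(n); cv2.imwrite('pics/'+f,cv2.cvtColor(c['image'],cv2.COLOR_RGB2BGR)); return c
def ray(c,u,v,z):
    R=cv2.Rodrigues(np.array(c['rvec'],float))[0]; t=np.array(c['tvec'],float).ravel()
    d=R.T@np.array([(u-c['cx'])/c['fx'],(v-c['cy'])/c['fy'],1]); o=-R.T@t
    return o+d*(z-o[2])/d[2]
E
python3 - <<'E'
from h import *
import pickle
t=snap('top','t0.png'); s=snap('side','s0.png'); pickle.dump((t,s),open('c.pkl','wb'))
im=cv2.imread('pics/t0.png'); cv2.imwrite('pics/t0b.png',cv2.resize(im,(800,600)))
for c in (t,s):
  R=cv2.Rodrigues(np.array(c['rvec'],float))[0]; print(-R.T@np.array(c['tvec']).ravel(),c['fx'])
print(sense())
E
```

```text
[ 375.78512737  -44.70060813 1118.1531134 ] 386.95803375295196
[ 142.84745926 -912.76044425  904.0177892 ] 404.03722199083904
{'time_s': 0.1, 'joints': array([-1.41541293e+00,  3.13393404e-01,  1.49833374e+00, -1.97043765e-05,
        1.33100627e+00, -2.23408268e-01]), 'dq': array([ 4.18684688e-04, -8.05059949e-04, -3.21555629e-03, -4.52875388e-04,
       -6.81590727e-06,  1.05819693e-04]), 'tau': array([ 1.65951948e-03, -4.12895715e+01, -2.60143715e+01, -1.41266501e-04,
        3.02712673e-03,  4.81379288e-06]), 'eef_pos': array([ 194.09029979, -487.57577702,  238.80293308]), 'ee_rot': array([-5.70372012e-04,  9.82117557e-01,  1.88267838e-01,  9.83272792e-06]), 'force': array([ 0.70244269,  0.21508204, -0.40139995]), 'wrist_torque': array([0.0127489 , 0.00629624, 0.00344605]), 'grip_force': 0.0, 'grip_width': 1.000586588780653}
```

View pics/t0b.png

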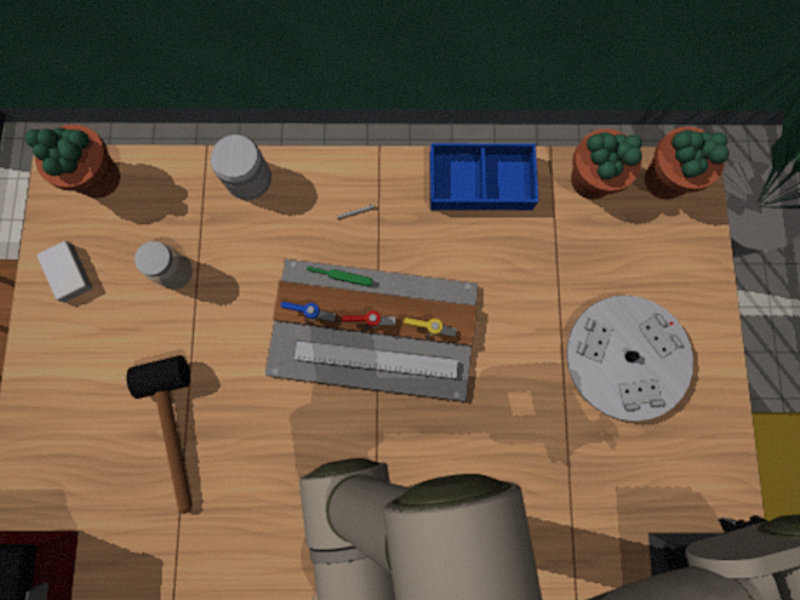

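View pics/s0.png

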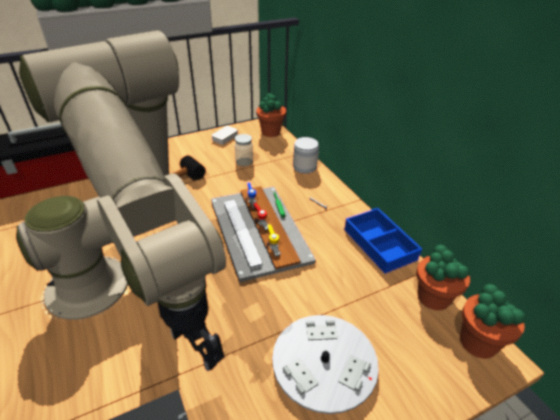

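The top view shows the jig in the middle, at about (375,330) of 800 px. The levers run blue, red, yellow from left (+y) to right, and the straightedge lies on the front strip. I'll enlarge it to read the corners.

```bash
python3 - <<'E'
import cv2
im=cv2.imread('pics/t0.png')[178:286,182:340]; cv2.imwrite('pics/t0c.png',cv2.resize(im,None,fx=5,fy=5,interpolation=cv2.INTER_CUBIC))
E
```

```text
(no output)
```

View pics/t0c.png

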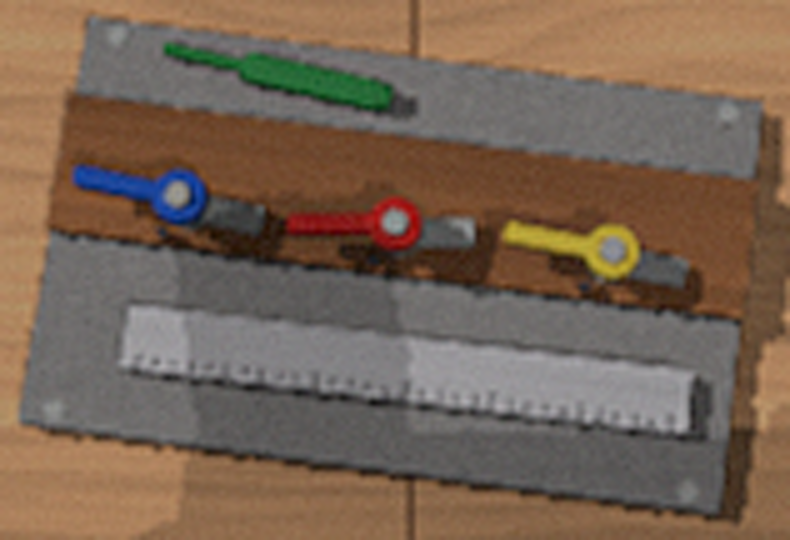

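```bash
python3 - <<'E'
from h import *
import pickle
t,s=pickle.load(open('c.pkl','rb'))
P=lambda x,y,z: ray(t,(x+.5)/5-.5+182,(y+.5)/5-.5+178,z)[:2]
bed=[P(*p,18) for p in [(22,424),(720,512),(763,102),(88,17)]]
nom=np.array([(-130,200),(-130,-200),(110,-200),(110,200)],float)
st=[P(52,233,30),P(742,320,30)]
ax={k:P(*p,77) for k,p in dict(blue=(179,194),red=(396,221),yellow=(614,249)).items()}
tip={k:P(*p,72) for k,p in dict(blue=(76,176),red=(288,224),yellow=(505,232)).items()}
obs=np.array(bed+[ax[k] for k in('blue','red','yellow')]); nm=np.vstack([nom,[(2,120),(2,0),(2,-120)]])
# rigid fit, bed+axes
a=obs-obs.mean(0); b=nm-nm.mean(0)
th=np.arctan2((b[:,0]*a[:,1]-b[:,1]*a[:,0]).sum(),(b*a).sum())
R=np.array([[np.cos(th),-np.sin(th)],[np.sin(th),np.cos(th)]]); o=obs.mean(0)-R@nm.mean(0)
print('th',np.degrees(th),'o',o); print('resid',(obs-nm@R.T-o).round(1).tolist())
J=lambda p:R.T@(p-o)
print('stile edge',[J(p).round(1) for p in st])
for k in ax:
  d=J(tip[k])-J(ax[k]); print(k,ax[k].round(1),J(ax[k]).round(1),np.hypot(*d).round(1),'q',np.arctan2(d[0],d[1]).round(2))
se=[P(*p,32) for p in [(127,306),(697,372),(690,434),(120,367)]]
for p in se: print('se',p.round(1),J(p).round(1))
E
```

```text
th -7.190558375730178 o [549.63846707   5.52018074]
resid [[0.2, -2.6], [1.0, 1.6], [-1.3, 1.1], [-0.4, -0.1], [0.2, -0.4], [0.3, 0.0], [-0.1, 0.3]]
stile edge [array([-21.4, 196.2]), array([ -21.8, -198.3])]
blue [566.9 123.9] [  2.3 119.6] 58.7 q 0.06
red [551.9   5.3] [2.3 0.1] 59.3 q -0.14
yellow [ 536.5 -113.5] [   1.9 -119.7] 60.1 q 0.04
se [511.  158.4] [-57.5 146.8]
se [ 473.7 -162.2] [ -54.3 -175.9]
se [ 439.2 -157.6] [ -89.2 -175.6]
se [476.7 161. ] [-91.8 145.2]
```

```bash
python3 -m handwheel '[[[32,37.5,-15,0,0,-3.6,-1],[32,37.5,-15,0,0,-3.6,-1],[32,37.5,-15,0,0,-3.6,-1],[32,37.5,-15,0,0,-3.6,-1],[32,37.5,-15,0,0,-3.6,-1],[32,37.5,-15,0,0,-3.6,-1],[32,37.5,-15,0,0,-3.6,-1],[32,37.5,-15,0,0,-3.6,-1]]]'
```

```text
time_s: 1.1
eef_pos: [450.9, -186.4, 118.7]
ee_rot: [-0.0, 0.998, -0.063, -0.0]
force: [0.2, -0.4, 0.2]
grip_width: -0.001
grip_force: 0.0
```

```bash
python3 -m handwheel '[[[2,-0.5,-40,0,0,0,-1],[0,0,-40,0,0,0,-1],[0,0,-9,0,0,0,-1],[0,0,0,0,0,0,-1]]]' && python3 -m handwheel '[[[0.6,5,0,0,0,0,-1],[0.6,5,0,0,0,0,-1],[0.6,5,0,0,0,0,-1],[0.6,5,0,0,0,0,-1],[0.5,4,0,0,0,0,-1],[0.5,4,0,0,0,0,-1],[0,0,0,0,0,0,-1]]]' && python3 - <<'E'
from h import *
t=snap('top','t1.png')
im=cv2.imread('pics/t1.png')[178:286,182:340]; cv2.imwrite('pics/t1c.png',cv2.resize(im,None,fx=5,fy=5,interpolation=cv2.INTER_CUBIC))
E
```

```text
time_s: 1.6
eef_pos: [452.3, -188.5, 30.7]
ee_rot: [-0.0, 0.998, -0.062, 0.0]
force: [-0.4, -0.2, 0.6]
grip_width: 0.0
grip_force: 0.0
time_s: 2.48
eef_pos: [455.7, -160.1, 30.4]
ee_rot: [-0.0, 0.998, -0.062, 0.0]
force: [-0.0, -0.0, 0.4]
grip_width: 0.001
grip_force: 0.4
```

View pics/t1c.png

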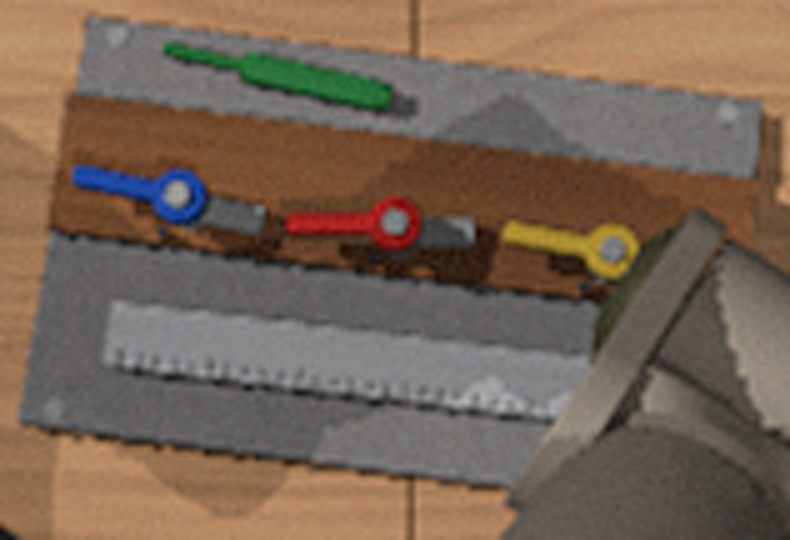

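The bar's left end moved from crop x=127 to 110, which is about 9.7 mm. I'll push about 5 mm more, then retreat and go round to the front.

```bash
python3 -m handwheel '[[[0.3,2.5,0,0,0,0,-1],[0.3,2.5,0,0,0,0,-1],[0,0,0,0,0,0,-1],[-1.2,-10,0,0,0,0,-1],[-2,-16,40,0,0,0,-1],[-30,0,30,0,0,0,1],[-40,30,0,0,0,0,1]]]'
python3 - <<'E'
import numpy as np
a=np.radians(-7.2);R=np.array([[np.cos(a),-np.sin(a)],[np.sin(a),np.cos(a)]]);o=np.array([549.6,5.5])
print(R@[-118,0]+o,R@[-67,0]+o)
E
```

```text
time_s: 3.4
eef_pos: [383.2, -153.0, 101.8]
ee_rot: [0.001, 0.998, -0.063, 0.002]
force: [-0.0, 0.2, -0.7]
grip_width: 0.417
grip_force: 0.0
[432.53046524  20.28932156] [483.12831501  13.89732665]
```

```bash
python3 -m handwheel '[[[10,43,0,0,0,0,1],[14,43,0,0,0,0,1],[14,43,0,0,0,0,1],[13,43,0,0,0,0,1],[0,1,-36,0,0,0,1],[0,0,-36,0,0,0,1],[0,0,0,0,0,0,1]]]' && python3 -m handwheel '[[[0,0,-3,0,0,0,1],[0,0,-3,0,0,0,1],[0,0,0,0,0,0,1]]]' && python3 -m handwheel '[[[0,0,-3,0,0,0,1],[0,0,-2,0,0,0,1],[0,0,0,0,0,0,1]]]'
```

```text
time_s: 4.28
eef_pos: [432.6, 21.7, 26.8]
ee_rot: [-0.0, 0.998, -0.062, -0.002]
force: [0.3, 0.1, 0.6]
grip_width: 1.002
grip_force: 0.0
time_s: 4.65
eef_pos: [434.2, 21.6, 22.8]
ee_rot: [0.0, 0.998, -0.062, 0.0]
force: [-0.4, 0.4, 0.3]
grip_width: 0.999
grip_force: 0.0
time_s: 5.03
eef_pos: [433.9, 21.7, 17.2]
ee_rot: [-0.0, 0.998, -0.062, -0.0]
force: [-0.1, 0.7, 0.0]
grip_width: 1.002
grip_force: 0.0
```

```bash
python3 -m handwheel '[[[6,-0.8,0,0,0,0,1],[6,-0.8,0,0,0,0,1],[6,-0.8,0,0,0,0,1],[6,-0.8,0,0,0,0,1],[6,-0.7,0,0,0,0,1],[6,-0.7,0,0,0,0,1],[5,-0.6,0,0,0,0,1],[0,0,0,0,0,0,1]]]' && python3 -m handwheel '[[[2,-0.3,0,0,0,0,1],[1,-0.1,0,0,0,0,1],[0,0,0,0,0,0,1]]]'
```

```text
time_s: 6.02
eef_pos: [475.6, 16.4, 17.3]
ee_rot: [0.0, 0.998, -0.062, 0.001]
force: [-0.4, 0.5, -0.4]
grip_width: 1.002
grip_force: 0.0
time_s: 6.4
eef_pos: [477.8, 16.1, 17.3]
ee_rot: [-0.0, 0.998, -0.062, -0.0]
force: [-3.0, 0.3, 3.0]
grip_width: 1.002
grip_force: 1.2
```

```bash
python3 -m handwheel '[[[1,-0.1,0,0,0,0,1],[1,-0.1,0,0,0,0,1],[0,0,0,0,0,0,1]]]' && python3 -m handwheel '[[[1,-0.1,0,0,0,0,1],[1,-0.1,0,0,0,0,1],[0,0,0,0,0,0,1]]]'; python3 - <<'E'
from h import *
t=snap('top','t2.png')
im=cv2.imread('pics/t2.png')[178:286,182:340]; cv2.imwrite('pics/t2c.png',cv2.resize(im,None,fx=5,fy=5,interpolation=cv2.INTER_CUBIC))
E
```

```text
time_s: 6.78
eef_pos: [480.1, 15.9, 17.3]
ee_rot: [0.0, 0.998, -0.062, 0.0]
force: [-1.2, 0.1, 1.7]
grip_width: 0.999
grip_force: 0.9
time_s: 7.15
eef_pos: [482.1, 15.7, 17.3]
ee_rot: [0.0, 0.998, -0.062, 0.0]
force: [-1.4, 0.6, 1.8]
grip_width: 0.998
grip_force: 0.9
```

View pics/t2c.png

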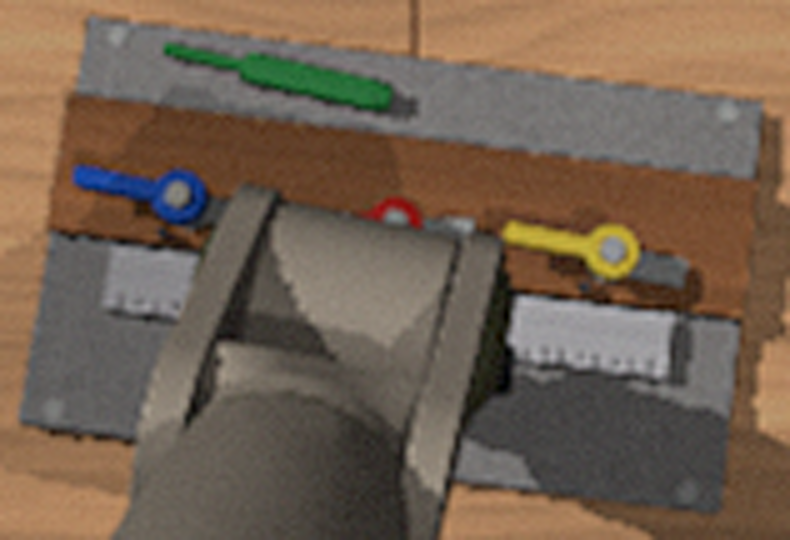

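The bar's far edge is almost at the stile: the left corner at (110,249) is about 4 mm short, and the right at (675,313) is about 1 mm short. I'll keep pushing until the force rises.

```bash
python3 -m handwheel '[[[1,-0.1,0,0,0,0,1],[1,-0.1,0,0,0,0,1],[0,0,0,0,0,0,1]]]' && python3 -m handwheel '[[[1,-0.1,0,0,0,0,1],[1,-0.1,0,0,0,0,1],[0,0,0,0,0,0,1]]]'
```

```text
time_s: 7.58
eef_pos: [484.1, 15.5, 17.3]
ee_rot: [0.0, 0.998, -0.062, 0.0]
force: [-2.0, -0.3, 1.2]
grip_width: 1.003
grip_force: 0.9
time_s: 7.95
eef_pos: [485.8, 15.4, 17.3]
ee_rot: [-0.0, 0.998, -0.062, -0.0]
force: [-3.4, 1.8, 2.4]
grip_width: 0.999
grip_force: 2.0
```

```bash
python3 -m handwheel '[[[0.7,-0.1,0,0,0,0,1],[0,0,0,0,0,0,1]]]' && python3 -m handwheel '[[[0.7,-0.1,0,0,0,0,1],[0,0,0,0,0,0,1]]]'
```

```text
time_s: 8.2
eef_pos: [486.1, 15.4, 17.2]
ee_rot: [-0.0, 0.998, -0.062, -0.001]
force: [-6.4, 1.8, 4.7]
grip_width: 1.003
grip_force: 3.2
time_s: 8.45
eef_pos: [486.1, 15.4, 17.2]
ee_rot: [-0.0, 0.998, -0.062, -0.002]
force: [-9.8, 2.2, 7.7]
grip_width: 0.998
grip_force: 4.9
```

```bash
python3 -m handwheel '[[[0.8,-0.1,0,0,0,0,1],[0.8,-0.1,0,0,0,0,1],[0,0,0,0,0,0,1]]]' && python3 -m handwheel '[[[-3,0.4,0,0,0,0,1],[-10,1,0,0,0,0,1],[-25,3,0,0,0,0,1],[-40,4,10,0,0,0,-1],[-50,0,30,0,0,0,-1],[-20,0,30,0,0,0,-1],[0,0,0,0,0,0,-1]]]' && python3 - <<'E'
from h import *
t=snap('top','t3.png')
im=cv2.imread('pics/t3.png')[178:286,182:340]; cv2.imwrite('pics/t3c.png',cv2.resize(im,None,fx=5,fy=5,interpolation=cv2.INTER_CUBIC))
E
```

```text
time_s: 8.82
eef_pos: [486.2, 15.4, 17.0]
ee_rot: [-0.0, 0.998, -0.062, -0.004]
force: [-18.1, 2.9, 13.8]
grip_width: 0.995
grip_force: 8.8
time_s: 9.7
eef_pos: [341.2, 23.1, 88.7]
ee_rot: [0.001, 0.998, -0.062, 0.002]
force: [-0.2, -0.1, -1.3]
grip_width: 0.143
grip_force: 0.0
```

View pics/t3c.png

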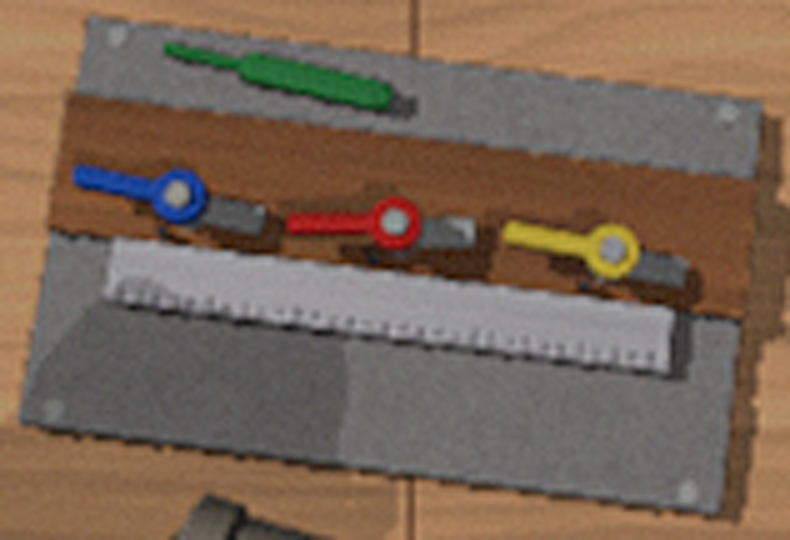

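The picture shows the bar flush: its far edge runs from (113,239) to (675,308) along the stile edge with no dark gap. I'll check the centring and work out the lever paths.

```bash
python3 - <<'E'
from h import *
import pickle
t,s=pickle.load(open('c.pkl','rb'))
P=lambda x,y,z: ray(t,(x+.5)/5-.5+182,(y+.5)/5-.5+178,z)[:2]
a=np.radians(-7.2);R=np.array([[np.cos(a),-np.sin(a)],[np.sin(a),np.cos(a)]]);o=np.array([549.6,5.5])
for p in [(113,239),(675,308),(668,373),(106,299)]: print(p,(R.T@(P(*p,32)-o)).round(1))
def c(a,r=45,g=0):
    a=np.radians(a);u=np.array([np.sin(a),np.cos(a)]);v=np.array([np.cos(a),-np.sin(a)])
    return r*u-(6+g+11*abs(v[0])+14.5*abs(v[1]))*v
A=dict(red=(551.9,5.3),yellow=(536.5,-113.5),blue=(566.9,123.9))
for k,a0 in dict(red=-8,yellow=2,blue=3).items():
    W=[R@c(a0,g=10)+A[k]]+[R@c(x)+A[k] for x in np.linspace(a0,88,11)]
    print(k,W[0].round(1),W[-1].round(1)); print(np.diff(W,axis=0).round(1).tolist())
E
```

```text
(113, 239) [-20.7 160.9]
(675, 308) [ -19.9 -159.7]
(668, 373) [ -56.9 -159.8]
(106, 299) [-55.  159.2]
red [522.4  49.9] [598.6  22. ]
[[10.0, 0.1], [9.2, 2.4], [5.9, 1.8], [6.6, 0.9], [7.2, -0.2], [7.5, -1.6], [7.5, -3.1], [7.2, -4.8], [6.4, -6.4], [5.2, -7.9], [3.6, -9.1]]
yellow [516.5 -64.7] [583.2 -96.8]
[[9.9, -1.6], [5.3, 1.6], [5.8, 0.9], [6.3, 0.0], [6.7, -1.0], [6.8, -2.2], [6.6, -3.5], [6.2, -4.8], [5.5, -6.1], [4.4, -7.3], [3.1, -8.2]]
blue [547.6 173.1] [613.6 140.6]
[[9.8, -1.8], [5.3, 1.5], [5.8, 0.8], [6.3, -0.0], [6.6, -1.1], [6.7, -2.2], [6.6, -3.5], [6.1, -4.8], [5.4, -6.1], [4.4, -7.2], [3.1, -8.1]]
```

The bar is centred to within about 1 mm and flush. Red lever next.

```bash
python3 -m handwheel '[[[40,6,0,0,0,0,-1],[45,7,0,0,0,0,-1],[45,7,0,0,0,0,-1],[38,6,0,0,0,0,-1],[13,1,-15,0,0,0,-1],[0,0,-15,0,0,0,-1],[0,0,0,0,0,0,-1]]]' && python3 -m handwheel '[[[10,0,0,0,0,0,-1],[9.2,2.4,0,0,0,0,-1],[6,1.8,0,0,0,0,-1],[6.6,1,0,0,0,0,-1],[7.2,-0.2,0,0,0,0,-1],[7.5,-1.6,0,0,0,0,-1],[7.5,-3,0,0,0,0,-1]]]' && python3 -m handwheel '[[[7.2,-4.8,0,0,0,0,-1],[6.4,-6.4,0,0,0,0,-1],[5.2,-7.9,0,0,0,0,-1],[2.4,-6,0,0,0,0,-1],[0,0,0,0,0,0,-1]]]'
```

```text
time_s: 10.62
eef_pos: [520.6, 50.4, 55.3]
ee_rot: [-0.0, 0.998, -0.062, -0.002]
force: [0.5, -0.8, 0.8]
grip_width: 0.004
grip_force: 0.0
time_s: 11.5
eef_pos: [576.2, 50.7, 57.2]
ee_rot: [-0.0, 0.998, -0.062, -0.0]
force: [-3.7, 0.5, -0.1]
grip_width: 0.001
grip_force: 1.5
time_s: 12.12
eef_pos: [597.6, 24.8, 57.5]
ee_rot: [0.0, 0.998, -0.062, 0.001]
force: [1.0, 0.2, 0.4]
grip_width: 0.003
grip_force: 0.0
```

```bash
python3 -m handwheel '[[[-0.1,-2,0,0,0,0,-1],[-0.1,-1,0,0,0,0,-1],[0,0,0,0,0,0,-1]]]' && python3 -m handwheel '[[[-0.1,-1,0,0,0,0,-1],[-0.1,-1,0,0,0,0,-1],[0,0,0,0,0,0,-1]]]'
```

```text
time_s: 12.5
eef_pos: [597.2, 22.7, 57.5]
ee_rot: [0.0, 0.998, -0.062, 0.0]
force: [1.7, 2.0, -0.1]
grip_width: -0.0
grip_force: 0.9
time_s: 12.88
eef_pos: [597.0, 20.9, 57.5]
ee_rot: [-0.0, 0.998, -0.062, 0.0]
force: [3.0, 4.9, 1.6]
grip_width: 0.001
grip_force: 2.5
```

```bash
python3 -m handwheel '[[[-0.1,-1,0,0,0,0,-1],[0,0,0,0,0,0,-1]]]' && python3 -m handwheel '[[[-0.1,-1,0,0,0,0,-1],[0,0,0,0,0,0,-1]]]'
```

```text
time_s: 13.12
eef_pos: [597.0, 20.8, 57.5]
ee_rot: [-0.001, 0.998, -0.062, 0.001]
force: [4.3, 9.0, -0.0]
grip_width: 0.001
grip_force: 4.8
time_s: 13.38
eef_pos: [597.0, 20.6, 57.6]
ee_rot: [-0.002, 0.998, -0.062, 0.001]
force: [5.1, 14.0, 0.9]
grip_width: -0.001
grip_force: 7.2
```

At the stop (20.8 mm off the axis, as expected). One more press, then on to yellow.

```bash
python3 -m handwheel '[[[-0.1,-1,0,0,0,0,-1],[0,0,0,0,0,0,-1],[1,8,0,0,0,0,-1],[1,6,15,0,0,0,-1],[0,0,30,0,0,0,-1],[-25,-30,0,0,0,0,-1],[-30,-35,0,0,0,0,-1],[-26,-34,0,0,0,0,-1]]]' && python3 -m handwheel '[[[0,0,0,0,0,0,-1],[0,0,0,0,0,0,-1]]]'
```

```text
time_s: 14.38
eef_pos: [516.5, -68.5, 103.3]
ee_rot: [0.0, 0.998, -0.062, 0.0]
force: [0.9, -0.6, -0.2]
grip_width: 0.002
grip_force: 0.0
time_s: 14.62
eef_pos: [517.9, -67.4, 103.0]
ee_rot: [0.0, 0.998, -0.062, 0.0]
force: [1.0, -0.1, 0.6]
grip_width: 0.004
grip_force: 0.0
```

```bash
python3 -m handwheel '[[[-2,2.5,-23,0,0,0,-1],[0,0,-22,0,0,0,-1],[0,0,0,0,0,0,-1]]]' && python3 -m handwheel '[[[10,-1.6,0,0,0,0,-1],[5.3,1.6,0,0,0,0,-1],[5.8,0.9,0,0,0,0,-1],[6.3,0,0,0,0,0,-1],[6.7,-1,0,0,0,0,-1],[6.8,-2.2,0,0,0,0,-1],[6.6,-3.5,0,0,0,0,-1]]]' && python3 -m handwheel '[[[6.2,-4.8,0,0,0,0,-1],[5.5,-6.1,0,0,0,0,-1],[4.4,-7.3,0,0,0,0,-1],[2.4,-7,0,0,0,0,-1],[-0.2,-2,0,0,0,0,-1],[0,0,0,0,0,0,-1]]]'
```

```text
time_s: 15.0
eef_pos: [515.2, -64.0, 56.4]
ee_rot: [-0.0, 0.998, -0.061, -0.001]
force: [-0.2, -0.1, 1.1]
grip_width: 0.001
grip_force: 0.0
time_s: 15.88
eef_pos: [563.2, -70.7, 57.1]
ee_rot: [-0.0, 0.998, -0.062, -0.0]
force: [-3.6, 1.0, 0.3]
grip_width: -0.0
grip_force: 1.4
time_s: 16.62
eef_pos: [581.8, -98.0, 57.5]
ee_rot: [0.0, 0.998, -0.062, 0.001]
force: [2.5, 1.5, -1.7]
grip_width: -0.002
grip_force: 1.3
```

```bash
python3 -m handwheel '[[[-0.1,-1,0,0,0,0,-1],[-0.1,-1,0,0,0,0,-1],[0,0,0,0,0,0,-1]]]' && python3 -m handwheel '[[[-0.1,-1,0,0,0,0,-1],[0,0,0,0,0,0,-1]]]'
```

```text
time_s: 17.0
eef_pos: [581.7, -98.3, 57.5]
ee_rot: [-0.001, 0.998, -0.062, 0.001]
force: [4.7, 11.9, -0.9]
grip_width: -0.001
grip_force: 5.9
time_s: 17.25
eef_pos: [581.7, -98.5, 57.5]
ee_rot: [-0.002, 0.998, -0.062, 0.001]
force: [5.9, 16.6, -0.0]
grip_width: -0.002
grip_force: 8.3
```

```bash
python3 -m handwheel '[[[-0.1,-1,0,0,0,0,-1],[0,0,0,0,0,0,-1],[1,10,0,0,0,0,-1],[1,6,15,0,0,0,-1],[0,0,32,0,0,0,-1],[-6,48,0,0,0,0,-1],[-7,50,0,0,0,0,-1],[-7,50,0,0,0,0,-1]]]' && python3 -m handwheel '[[[-7,50,0,0,0,0,-1],[-7,50,0,0,0,0,-1],[0,10,0,0,0,0,-1],[0,0,0,0,0,0,-1],[0,0,0,0,0,0,-1]]]'
```

```text
time_s: 18.25
eef_pos: [562.9, 63.1, 105.6]
ee_rot: [0.0, 0.998, -0.062, 0.001]
force: [-0.3, -0.2, -0.0]
grip_width: 0.005
grip_force: 0.0
time_s: 18.88
eef_pos: [549.3, 170.8, 104.6]
ee_rot: [0.0, 0.998, -0.063, 0.0]
force: [-0.2, -0.3, -0.3]
grip_width: 0.0
grip_force: 0.0
```

```bash
python3 -m handwheel '[[[-2,2,-23,0,0,0,-1],[0,0,-24,0,0,0,-1],[0,0,0,0,0,0,-1]]]' && python3 -m handwheel '[[[10,-1.8,0,0,0,0,-1],[5.3,1.5,0,0,0,0,-1],[5.8,0.8,0,0,0,0,-1],[6.3,0,0,0,0,0,-1],[6.6,-1,0,0,0,0,-1],[6.7,-2.2,0,0,0,0,-1],[6.6,-3.5,0,0,0,0,-1]]]' && python3 -m handwheel '[[[6.1,-4.8,0,0,0,0,-1],[5.4,-6.1,0,0,0,0,-1],[4.4,-7.2,0,0,0,0,-1],[2.4,-7,0,0,0,0,-1],[-0.2,-2,0,0,0,0,-1],[-0.1,-1,0,0,0,0,-1],[0,0,0,0,0,0,-1]]]'
```

```text
time_s: 19.25
eef_pos: [546.3, 172.8, 56.1]
ee_rot: [0.0, 0.998, -0.063, -0.002]
force: [0.6, -0.0, 0.4]
grip_width: 0.001
grip_force: 0.0
time_s: 20.12
eef_pos: [594.4, 167.9, 57.2]
ee_rot: [-0.0, 0.998, -0.062, -0.0]
force: [-3.5, 0.9, 0.5]
grip_width: -0.001
grip_force: 1.4
time_s: 21.0
eef_pos: [612.7, 140.0, 57.6]
ee_rot: [-0.0, 0.998, -0.062, 0.001]
force: [3.6, 2.2, -1.1]
grip_width: -0.006
grip_force: 1.6
```

Expected stop is near (612, 139.2).

```bash
python3 -m handwheel '[[[-0.1,-1,0,0,0,0,-1],[-0.1,-1,0,0,0,0,-1],[0,0,0,0,0,0,-1]]]' && python3 -m handwheel '[[[-0.1,-1,0,0,0,0,-1],[-0.1,-1,0,0,0,0,-1],[0,0,0,0,0,0,-1]]]'
```

```text
time_s: 21.38
eef_pos: [612.6, 139.7, 57.7]
ee_rot: [-0.002, 0.998, -0.062, 0.001]
force: [6.3, 12.4, -3.3]
grip_width: -0.001
grip_force: 6.3
time_s: 21.75
eef_pos: [612.6, 139.4, 57.8]
ee_rot: [-0.003, 0.998, -0.062, 0.002]
force: [7.5, 21.2, -3.3]
grip_width: 0.001
grip_force: 10.9
```

```bash
python3 -m handwheel '[[[1,10,0,0,0,0,-1],[1,6,15,0,0,0,-1],[0,0,50,0,0,0,-1],[0,0,50,0,0,0,-1],[-50,10,0,0,0,0,-1],[-50,20,0,0,0,0,-1],[-50,20,0,0,0,0,-1],[-50,20,0,0,0,0,-1]]]' && python3 -m handwheel '[[[-50,20,0,0,0,0,-1],[-30,20,0,0,0,0,-1],[0,0,0,0,0,0,-1],[0,0,0,0,0,0,-1]]]' && python3 - <<'E'
from h import *
t=snap('top','t4.png')
im=cv2.imread('pics/t4.png')[178:286,182:340]; cv2.imwrite('pics/t4c.png',cv2.resize(im,None,fx=5,fy=5,interpolation=cv2.INTER_CUBIC))
E
```

```text
time_s: 22.75
eef_pos: [412.2, 222.0, 173.4]
ee_rot: [0.0, 0.998, -0.062, 0.001]
force: [1.4, 0.7, 0.1]
grip_width: 0.001
grip_force: 0.0
time_s: 23.25
eef_pos: [334.4, 261.6, 173.0]
ee_rot: [-0.0, 0.998, -0.062, 0.001]
force: [0.3, -0.5, 0.3]
grip_width: 0.001
grip_force: 0.0
```

View pics/t4c.png

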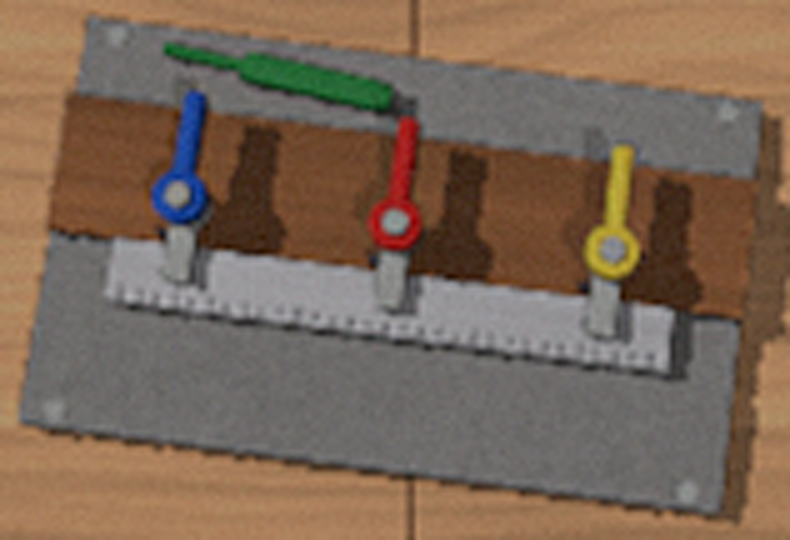

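All three levers point along the jig's +x: blue tip at (197,93), red (408,120), yellow (623,147). Their noses lie over the bar, the bar is still flush, and the punch hasn't moved. I'm handing the job in.

```bash
python3 -c "
from rig import *
print(finish_job())"
```

```text
the job is handed in; nothing more can be done
None
```

The straightedge sits flush along the stile and centred to about 1 mm, and the red, yellow and blue bolts were turned in that order to their end stops; I handed the job in at about 23 s, but no verdict came back.

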